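# Level the airbrush paint shelf

## Robot

A 6-joint arm with a two-finger parallel gripper is mounted at the origin on the work surface. World frame = base frame: x ahead of the robot, y to its left, z up, the work surface at z = 0. Lengths are in m, angles in rad, forces in N, time in s.
With the tool pointing down it reaches from about 0.375 to 0.975 m from the base axis. Payload 3.8 kg.
Tool frame: the origin (TCP) lies midway between the tips of the shut fingers; the grasp point (between the pads) lies 19 mm behind it; z points along the fingers, y is the line along which they close (so a half turn about z gives the same grasp; the last joint's range is limited). The gripper opens to 85 mm and grips with 20 to 120 N. Pads are 22 mm wide; open, the fingers measure 114 mm over their backs; the gripper's body (76 mm by 85 mm) begins 54 mm behind the grasp point. The pads swing forward as they close: fully open they stand 13 mm farther back than shut.
Start: joints at [-1.267, 0.264, 1.604, -0, 1.274, -0.037], TCP at [0.226, -0.636, 0.231] pointing down, gripper open.
Joint ranges: [-2.63, 2.63], [-0.94, 2.18], [0.31, 2.57], [-1.31, 4.45], [0, 2.66], [-2.55, 2.55]. Speed limits (rad/s): [2.57, 2.57, 3.14, 3.14, 3.14, 3.14].

## Interface

Orientations are given as a rotation vector (axis times angle).
In Python, from workcell import status, read_camera, workorder, masks_of gives the robot as it stands.
- The arm moves only by the tool drive_tool, never from a script. Its argument "rows" is a list of rows, each a list of 7 numbers: the turn, a rotation vector about the tool's x, y, z in degrees, then the shift along the tool's x, y, z in m, then the opening, from 0 (shut) to 1 (fully open). In form: [[ax, ay, az, tx, ty, tz, claw], ...]. A call has 1 to 8 rows; each row shifts and turns the commanded pose from where the row before left it, along the tool's axes as they then stand; what a row does not reach is not made up. A row lasts 1/12 s, in which the tool goes at most 41.7 mm and 7.16 degrees, less where a joint would pass 70% of its speed; a pose out of reach is approached as far as the arm can. A call is refused whole if a number of a shift passes 0.0417 or a number of a turn 7.16, either way. A call with a gripper value outside its range is refused whole. The fingers move at their own pace and stop on an object; "force" is the grip in N (left out, the last holds). Time passes only in rows, so rows that do not move let the fingers close. It gives the time, the measured TCP pose, the force, the opening and the grip force at its end, in the units of the state.
- status.read_state(): the state, without advancing time (a new reading comes with each control period).
- read_camera(name): name is "scene" or "side" or "wrist"; returns a dict with "color" (480x640x3 uint8, red, green, blue), "intrinsics" (3x3 intrinsics, pixels), "world_from_camera" (4x4, takes a point from camera to world coordinates); the wrist camera has in their place "mount" (4x4, takes a point from camera to tool coordinates, whose origin is the TCP and whose axes are the flange's). Camera axes: x right, y up, looking along -z (the intrinsics and any distortion apply to the point x, -y, -z); pixel columns grow to the right and rows downward; lengths in m; the calibration is good to about 2 mm. The wrist camera is an equidistant fisheye: a pixel r from the principal point sees the ray r / f radians off the axis. A picture is of the moment at which its call begins: read the wrist's pose just before it. There is no depth.
- workorder.finish_job(): hands the job in; it is judged then, once.
Trained networks look in a picture, given as the dict that the camera call returned (one of the last four; its "shot" number tells which), for a name from the list of things; names that differ only in an ending like _2 or _b are one class to them, and where a whole thing is asked for, a point or a joint stands for the part that bears it (a point fixed in the world has none). Each returns a list of dicts, best first, with "score" (0 to 1); they miss things now and then, are a little off and sometimes report something else, mostly with a low value. They report only what shows in the picture. A call takes as long as a camera call. They do not tell look-alikes from the thing itself.
- masks_of(picture, name): "mask" (480x640 bool, what is visible of it) and "bbox" ([left, top, right, bottom] in pixels, round what is visible of it).
The state is a dict: "time": time; "q": joint angles; "joint_vel": joint speeds; "joint_torque": joint torques, N m; "tool_pos": TCP position; "tcp_rot": TCP orientation; "wrist_force": force on the tool from outside, world axes, zero at the start; "torque": the same for the moment, N m; "width": opening from 0.0 (shut) to 1.0 (fully open); "grip_force": force on a finger pad.
Only numpy, scipy, OpenCV 4.12 (cv2) and the standard library are available. Lean on these libraries where they do the work, as an engineer would, in place of code of your own. Each camera call takes 0.05 s, during which the arm holds its last target. There are 200 camera calls.

## Task

Set the blue spirit level upright and lengthwise on the middle of the black rubber strip of the little plywood shelf, and push it firmly down onto the strip before letting it go. Then take hold of the red knob of the shelf's spring foot, and have it pushed fully down and turned so that the white bubble sits between the two black lines; finish while still holding the knob down like that, with the bubble at rest in the middle. Leave the three paint bottles standing where they are.

Things in the scene. Friction and masses are not known exactly. Their poses are not given: they have to be found in the camera images.
- level: loose blue spirit level, a bar 160 long (its x axis), 22 wide (y), 40 high (z), about 0.2 kg; origin at the centre of its underside; at the start it stands upright on the bench to the robot's right. In its top is a green vial 88 mm long with a white bubble and two black cross lines 12 mm either side of the middle. Either way round is fine.
- bubble (a joint): where the bubble stands (rad) = tilt of the level along its length: 0 = centred; it moves 0.4 mm per mrad, towards the higher end, + towards the level's +x end; ends of the vial at +-0.065 (26 mm). The bubble is 14 mm long, so it is between the lines within +-0.009 (about 3.5 mm). It needs about 1 s to come to rest.
- shelf: plywood shelf board, 115 (its x) x 255 (its y) x 12 mm, about 67 mm above the bench, in a green stand (160 x 360 mm). It tilts about a hinge at its -y end, where its origin lies (mid-thickness); its y axis runs along the board to the foot. At the start the foot end is too high by 0.04 to 0.09 rad. The stand's place and yaw vary.
- seat (a point): centre of the top face of the black rubber strip (44 mm in the shelf's x, 200 mm in its y, 2 mm thick) on the shelf, 100 mm from the hinge; axes as the shelf's. The strip's top lies about 69 mm above the bench when level.
- knob: knob of the levelling foot, 285 mm from the shelf's hinge on its y side: black flange 64 diameter, 8 thick; on it a red grip bar 50 long (its x axis), 14 wide (y), 28 high. Origin: centre of the flange's underside, 105 above the bench when up; z up. Clockwise from above lowers the shelf's foot end 0.03 rad per rad; 0.6 to 1.8 rad clockwise is needed. It stays where turned (0.12 N m)
- knob_grip (a point): point on the knob's axis in the grip bar, 28 mm above the flange's underside, 20 mm above the flange's top (fingertips on the flange may push it down) and 8 mm below the bar's top; axes as the knob's
- lever (a joint): how far the knob's spring lever is pushed down (rad, about the shelf's hinge axis): 0 up, 0.03 fully down on its stop, where the knob stands 8.5 mm lower. It takes about 6 N to start and 12 N to reach the stop, and springs back when let go. It carries the shelf, so fully down lowers the foot end by 0.03 rad; letting go throws the bubble 12 mm off.
- bottle_a: amber paint bottle with brass nozzle, 56 diameter, 155 high, bystander; origin under its centre
- bottle_b: brown paint bottle with yellow band and brass nozzle, 56 diameter, 155 high, bystander; origin under its centre
- bottle_c: green paint bottle with brass nozzle, 56 diameter, 155 high, bystander; origin under its centre
There are look-alikes about, which are no part of the job. Of the things shaped like the level, the blue one is meant.

How it is judged:
By the outcome, as a careful person would: the job done as asked, in the order asked, and still so for the second after the job is handed in, while the arm keeps its last pose, push and grip.
It also fails if it takes over 48 s, if anything falls off the work surface, if the arm or the gripper's body presses on something with over 40 N, if the wrist force passes 120 N, or if a joint passes its speed limit or range.

## Working session

There is one attempt and no reset: what is moved stays moved. The work goes in short steps, Python scripts to look and compute and a tool call to move; the robot and the scene stay as the last step left them, time stands still between calls to the robot, and variables do not carry over. Pictures are saved under pics/ and viewed, at most 10 in all, crops included, and the job is handed in when it is done.

Besides the shell and the picture viewer there is one more tool, called after "Emit:" in YAML: its name, and indented under it one key for each argument. drive_tool: Moves the arm, as the interface text tells. Its arguments: {"type":"object","properties":{"rows":{"type":"array"},"force":{"type":"number"}},"required":["rows"]}

```bash
mkdir -p pics; ls
cat > h.py <<'E'
import numpy as np, cv2
from scipy.spatial.transform import Rotation as R
from workcell import status, read_camera, workorder, masks_of
def save(p,n): cv2.imwrite('pics/'+n+'.png',p['color'][:,:,::-1])
def proj(p,X):
    K=np.array(p['intrinsics']);T=np.linalg.inv(np.array(p['world_from_camera']))
    c=np.atleast_2d(X)@T[:3,:3].T+T[:3,3]; c=c*[1,-1,-1]
    u=c@K.T; return u[:,:2]/u[:,2:]
def unproj(p,uv,z):
    K=np.array(p['intrinsics']);T=np.array(p['world_from_camera'])
    uv=np.atleast_2d(uv).astype(float); d=np.c_[uv,np.ones(len(uv))]@np.linalg.inv(K).T*[1,-1,-1]@T[:3,:3].T
    o=T[:3,3]; return o+d*((z-o[2])/d[:,2:])
E
python3 - <<'E'
from h import *
s=status.read_state();print({k:np.round(v,3) for k,v in s.items()})
for n in ['scene','side']:
    p=read_camera(n);save(p,n+'0');print(n,{k:(np.round(v,3).tolist() if k!='color' else 0) for k,v in p.items()})
    for o in ['level','shelf','knob','seat','bottle_a']:
        for r in masks_of(p,o):
            ys,xs=np.nonzero(r['mask']);print(o,round(r['score'],2),r['bbox'],xs.mean().round(),ys.mean().round(),p['color'][r['mask']].mean(0).round())
E
```

```text
pics
{'time': np.float64(0.0), 'q': array([-1.267,  0.265,  1.605, -0.   ,  1.274, -0.037]), 'joint_vel': array([ 0.001, -0.002,  0.   ,  0.   ,  0.   , -0.   ]), 'joint_torque': array([-1.0000e-03, -5.1511e+01, -3.6731e+01, -0.0000e+00,  1.3000e-02,
       -0.0000e+00]), 'tool_pos': array([ 0.225, -0.635,  0.23 ]), 'tcp_rot': array([-3.094, -0.532,  0.   ]), 'wrist_force': array([-1.406,  0.013,  0.344]), 'torque': array([ 0.036, -0.014, -0.026]), 'grip_force': np.float64(0.0), 'width': np.float64(1.002)}
scene {'color': 0, 'intrinsics': [[441.655, 0.0, 320.753], [0.0, 441.655, 241.443], [0.0, 0.0, 1.0]], 'world_from_camera': [[0.121, -0.645, 0.754, 1.449], [0.993, 0.074, -0.096, -0.182], [0.006, 0.76, 0.65, 0.635], [0.0, 0.0, 0.0, 1.0]], 'shot': 1}
level 0.91 [216.8, 174.1, 228.8, 210.6] 223.0 193.0 [ 62. 105. 106.]
level 0.6 [121.6, 218.7, 169.2, 285.9] 144.0 254.0 [139.  91.  40.]
level 0.59 [248.3, 186.9, 320.4, 217.7] 282.0 203.0 [157.  98.  44.]
shelf 0.76 [348.4, 153.8, 482.7, 195.7] 411.0 173.0 [172. 144. 105.]
shelf 0.28 [461.0, 133.1, 487.1, 160.9] 473.0 148.0 [100.  56.  
[... 657 characters left out ...]
 [139.  85.  48.]
level 0.83 [329.4, 176.8, 382.4, 223.0] 356.0 199.0 [144.  93.  55.]
level 0.76 [360.5, 155.8, 420.9, 185.7] 391.0 171.0 [54. 73. 85.]
level 0.7 [265.0, 308.3, 304.7, 340.6] 282.0 323.0 [95. 48. 40.]
shelf 0.72 [263.5, 228.6, 354.3, 348.6] 310.0 277.0 [179. 150. 109.]
knob 0.65 [265.8, 308.0, 303.5, 342.5] 282.0 323.0 [97. 50. 42.]
seat 0.96 [261.3, 224.2, 353.2, 350.6] 309.0 278.0 [177. 148. 108.]
seat 0.39 [267.8, 308.7, 301.6, 341.4] 282.0 323.0 [95. 48. 41.]
bottle_a 0.98 [271.4, 158.2, 294.1, 212.4] 282.0 187.0 [103.  72.  43.]
bottle_a 0.74 [312.0, 109.4, 336.2, 163.8] 321.0 141.0 [101. 102.  67.]
bottle_a 0.68 [234.7, 203.6, 260.8, 259.4] 245.0 232.0 [129.  89.  50.]
```

View pics/scene0.png

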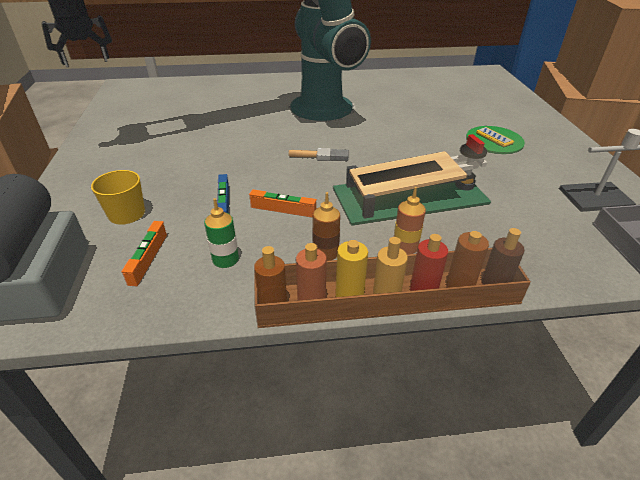

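View pics/side0.png

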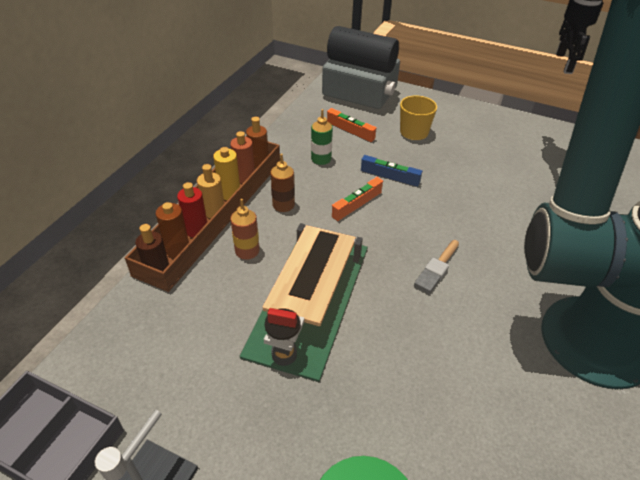

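The blue level shows at scene (223,193) and side (391,171). The strip is at side (315,265) and the red knob at side (283,320), scene (475,145). The two orange bars are look-alikes. Next I fit the poses.

```bash
cat >> h.py <<'E'
from scipy.optimize import minimize
def hullmask(uv):
    m=np.zeros((1920,2560),np.uint8); cv2.fillConvexPoly(m,cv2.convexHull(np.round(uv*4+1.5).astype(np.int32)),1); return cv2.resize(m*1.,(640,480),interpolation=cv2.INTER_AREA)
def box(x0,x1,y0,y1,z0,z1): return np.array([[x,y,z] for x in(x0,x1) for y in(y0,y1) for z in(z0,z1)])
def fit(f,views,x0,steps):
    def c(v):
        s=0
        for p,m in views:
            h=hullmask(proj(p,f(v))); s+=np.minimum(h,m).sum()/np.maximum(h,m).sum()
        return -s/len(views)
    best=None
    for k in range(3):
        sim=np.vstack([x0]+[np.array(x0)+np.eye(len(x0))[i]*steps[i]*(-1)**k for i in range(len(x0))])
        r=minimize(c,x0,method='Nelder-Mead',options=dict(initial_simplex=sim,maxiter=300,xatol=1e-4,fatol=1e-5)); x0=r.x
    return r.x,r.fun
def Rz(a): return R.from_euler('z',a).as_matrix()
E
cat > m.py <<'E'
from h import *
V={n:read_camera(n) for n in['scene','side']}
def near(n,o,uv):
    rs=[r for r in masks_of(V[n],o) if r['mask'].any()]
    return min(rs,key=lambda r:np.hypot(*(np.argwhere(r['mask']).mean(0)[::-1]-uv)))['mask']
L={'scene':(223,193),'side':(391,171)}
vl=[(V[n],near(n,'level',L[n])*1.) for n in V]
g=unproj(V['side'],L['side'],.02)[0];print(g)
fl=lambda v:box(-.08,.08,-.011,.011,0,.04)@Rz(v[2]).T+[v[0],v[1],0]
for a in (0,.8,1.6,2.4):
    print('level',*fit(fl,vl,[g[0],g[1],a],[.02,.02,.3]))
for (p,m) in vl: print('single',fit(fl,[(p,m)],[g[0],g[1],0.3],[.02,.02,.3]))
S={}
for n in V:
    m=near(n,'shelf',{'scene':(411,173),'side':(310,277)}[n])
    h=np.zeros((480,640),np.uint8);cv2.fillConvexPoly(h,cv2.convexHull(np.argwhere(m)[:,::-1].astype(np.int32)),1)
    d=((V[n]['color'].max(2)<75)&(h>0)).astype(np.uint8)
    k,lab,st,ce=cv2.connectedComponentsWithStats(d);i=1+np.argmax(st[1:,4]);S[n]=(lab==i)*1.;print(n,st[i],ce[i])
def fs(v):
    q=box(-.022,.022,0,.2,.008,.008)
    q=q@R.from_euler('x',v[3]).as_matrix().T; return q@Rz(v[2]).T+[v[0],v[1],.061]
vs=[(V[n],S[n]) for n in V]
e=unproj(V['side'],[[330,233],[302,298]],.072);a=np.arctan2(*(e[1]-e[0])[[1,0]])-np.pi/2;print(e,a)
print('seat',*(r:=fit(fs,vs,[e[0,0],e[0,1],a,.06],[.01,.01,.1,.03])))
v=r[0];M=Rz(v[2])@R.from_euler('x',v[3]).as_matrix();print('seat c',M@[0,.1,.008]+[v[0],v[1],.061],'knob axis',M@[0,.285,0]+[v[0],v[1],.061])
for n in V:
    c=V[n]['color'].astype(int);k=near(n,'knob',{'scene':(473,148),'side':(282,323)}[n]);k=cv2.dilate(k*np.uint8(1),np.ones((9,9)))>0
    r=k&(c[...,0]>110)&(c[...,1]<60);ce,sz,an=cv2.minAreaRect(np.argwhere(r)[:,::-1].astype(np.float32));print(n,'red',r.sum(),ce,sz,an,unproj(V[n],[ce],.12))
    for b in masks_of(V[n],'bottle_a'):
        q=b['bbox'];print('bottle',b['score'],unproj(V[n],[[(q[0]+q[2])/2,(q[1]+q[3])/2]],.075).round(3))
E
python3 m.py
```

```text
[ 0.54572527 -0.30449327  0.02      ]
level [ 0.5482834  -0.30753606  0.00534333] -0.473717542748575
level [ 0.5483218  -0.30740173  0.00578723] -0.473717542748575
level [ 0.58474341 -0.16691892  1.17839576] -0.47155481251492715
level [ 0.54809992 -0.30702068  3.15436047] -0.4738161078465261
single (array([ 0.54572527, -0.30449327,  0.3       ]), np.float64(-0.0))
single (array([ 0.54875657, -0.30711255,  0.00788807]), np.float64(-0.9475472132657762))
scene [358 161  84  24 690] [393.26521739 172.96521739]
side [ 290  232   48   67 1328] [313.55271084 265.61521084]
[[0.57383461 0.02489677 0.072     ]
 [0.54880243 0.21154363 0.072     ]] 0.13331968411520934
seat [0.58042427 0.02152095 0.14641967 0.05962286] -0.8303311715656712
seat c [0.56593004 0.11980353 0.07494454] knob axis [0.53891749 0.30297038 0.07798245]
scene red 73 (474.5732116699219, 143.15855407714844) (18.89702606201172, 11.713031768798828) 38.65980911254883 [[0.52803328 0.31074303 0.12      ]]
bottle 0.97 [[ 0.753 -0.294  0.075]]
bottle 0.85 [[0.754 0.092 0.075]]
bottle 0.7 [[ 0.754 -0.087  0.075]]
bottle 0.58 [[ 0.603 -0.302  0.075]]
side red 157 (281.9422912597656, 313.2884521484375) (27.456260681152344, 7.2562971115112305) 11.309932708740234 [[0.54823661 0.29176871 0.12      ]]
bottle 0.98 [[ 0.742 -0.076  0.075]]
bottle 0.91 [[ 0.734 -0.295  0.075]]
bottle 0.77 [[0.74  0.097 0.075]]
```

```bash
cat > plan.py <<'E'
import sys,json
from h import *
# usage: plan.py x y z yaw tilt claw n : tilt = about world-axis perpendicular... tool: Rz(yaw)*Rx(pi), then Ry(tilt) in tool axes
def pose(yaw,tilt=0,roll=0): return R.from_euler('z',yaw)*R.from_euler('x',np.pi)*R.from_euler('yx',[tilt,roll])
def rows(p1,R1,claw,n,p0=None,R0=None):
    s=status.read_state()
    if p0 is None: p0=np.array(s['tool_pos']);R0=R.from_rotvec(s['tcp_rot'])
    w=(R0.inv()*R1).as_rotvec();o=[];Rc=R0;pc=p0
    for i in range(1,n+1):
        tp=p0+(p1-p0)*i/n; tR=R0*R.from_rotvec(w*i/n)
        d=np.round(np.degrees((Rc.inv()*tR).as_rotvec()),2);t=np.round(Rc.inv().apply(tp-pc),4)
        pc=pc+Rc.apply(t);Rc=Rc*R.from_rotvec(np.radians(d))
        o.append([*d.tolist(),*t.tolist(),claw])
    return o
if __name__=='__main__':
    a=list(map(float,sys.argv[1:]));
    s=status.read_state();print('t',s['time'],'pos',np.round(s['tool_pos'],4),'F',np.round(s['wrist_force'],1),'w',round(float(s['width']),3))
    r=rows(np.array(a[:3]),pose(a[3],a[4]),a[5],int(a[6]))
    for x in r: print(json.dumps(x))
E
python3 plan.py .548 -.307 .22 0 0 1 13
python3 - <<'E'
from h import *
from workcell import *
p=read_camera('scene')
print(proj(p,[[.548,-.307,.02],[.754,.11,.02],[0,0,0]]), [ (r['score'],r['bbox']) for r in masks_of(p,'level')])
E
```

```text
t 1.1 pos [ 0.2256 -0.6362  0.2313] F [-0.2 -0.2  0.3] w 1.0
[0.0, -0.0, 1.5, 0.0318, -0.0156, 0.0009, 1.0]
[0.0, -0.0, 1.5, 0.0315, -0.0164, 0.0008, 1.0]
[0.0, -0.0, 1.51, 0.0309, -0.0172, 0.0009, 1.0]
[0.0, -0.0, 1.5, 0.0305, -0.018, 0.0009, 1.0]
[0.0, -0.0, 1.5, 0.0301, -0.0189, 0.0009, 1.0]
[0.0, -0.0, 1.5, 0.0295, -0.0196, 0.0008, 1.0]
[0.0, -0.0, 1.5, 0.029, -0.0203, 0.0009, 1.0]
[0.0, -0.0, 1.51, 0.0285, -0.0212, 0.0009, 1.0]
[0.0, -0.0, 1.5, 0.0278, -0.0218, 0.0008, 1.0]
[0.0, -0.0, 1.5, 0.0274, -0.0226, 0.0009, 1.0]
[0.0, -0.0, 1.5, 0.0267, -0.0233, 0.0009, 1.0]
[0.0, -0.0, 1.5, 0.0261, -0.024, 0.0008, 1.0]
[0.0, -0.0, 1.51, 0.0254, -0.0246, 0.0009, 1.0]
[[222.76448051 198.14173861]
 [414.6515944  240.21388572]
 [321.22928426 106.30589418]] [(0.87, [246.6, 189.5, 316.0, 217.7]), (0.6, [214.6, 172.3, 229.2, 208.0]), (0.55, [122.1, 220.0, 165.7, 284.4])]
```

Emit:
drive_tool:
  rows:
    - [0, 0, 1.5, 0.0318, -0.0156, 0.0009, 1]
    - [0, 0, 1.5, 0.0315, -0.0164, 0.0009, 1]
    - [0, 0, 1.5, 0.031, -0.0172, 0.0009, 1]
    - [0, 0, 1.5, 0.0305, -0.018, 0.0009, 1]
    - [0, 0, 1.5, 0.03, -0.0189, 0.0009, 1]
    - [0, 0, 1.5, 0.0295, -0.0196, 0.0009, 1]
    - [0, 0, 1.5, 0.029, -0.0203, 0.0009, 1]
    - [0, 0, 1.5, 0.0285, -0.0212, 0.0009, 1]

```text
time: 1.87
tool_pos: [0.425, -0.4322, 0.2243]
tcp_rot: [3.135, 0.204, 0.001]
wrist_force: [0.6, -1.9, -0.3]
width: 1.003
grip_force: 0.0
```

Emit:
drive_tool:
  rows:
    - [0, 0, 1.5, 0.0278, -0.0218, 0.0009, 1]
    - [0, 0, 1.5, 0.0274, -0.0226, 0.0009, 1]
    - [0, 0, 1.5, 0.0267, -0.0233, 0.0009, 1]
    - [0, 0, 1.5, 0.026, -0.024, 0.0009, 1]
    - [0, 0, 1.5, 0.0254, -0.0246, 0.0009, 1]
    - [0, 0, 0, 0, 0, 0, 1]
    - [0, 0, 0, 0, 0, 0, 1]
    - [0, 0, 0, 0, 0, 0, 1]

```text
time: 2.53
tool_pos: [0.5477, -0.307, 0.2195]
tcp_rot: [3.141, 0.003, -0.001]
wrist_force: [0.5, 0.3, -0.1]
width: 0.999
grip_force: 0.0
```

```bash
cat >> h.py <<'E'
def wray(p,uv,s):
    K=np.array(p['intrinsics']);M=np.array(p['mount']);uv=np.atleast_2d(uv).astype(float)
    d=(uv-K[:2,2])/[K[0,0],K[1,1]];r=np.hypot(*d.T)[:,None];v=np.c_[np.sin(r)*d/np.maximum(r,1e-9),np.cos(r)]*[1,-1,-1]
    Rt=R.from_rotvec(s['tcp_rot']).as_matrix();return np.array(s['tool_pos'])+Rt@M[:3,3],v@M[:3,:3].T@Rt.T
def wun(p,uv,s,z):
    o,d=wray(p,uv,s);return o+d*((z-o[2])/d[:,2:])
def wproj(p,X,s):
    K=np.array(p['intrinsics']);M=np.array(p['mount']);Rt=R.from_rotvec(s['tcp_rot']).as_matrix()
    c=((np.atleast_2d(X)-s['tool_pos'])@Rt-M[:3,3])@M[:3,:3]*[1,-1,-1]
    rho=np.hypot(c[:,0],c[:,1]);th=np.arctan2(rho,c[:,2]);return K[:2,2]+c[:,:2]/rho[:,None]*th[:,None]*[K[0,0],K[1,1]]
E
python3 - <<'E'
from h import *
s=status.read_state();p=read_camera('wrist');save(p,'w1');print(s['time'],s['tool_pos'],s['tcp_rot'],s['wrist_force'])
print(np.round(p['mount'],3),np.round(p['intrinsics'],1))
c=p['color'].astype(int);b=((c[...,2]>70)&(c[...,2]>1.7*c[...,0])&(c[...,2]>1.3*c[...,1])).astype(np.uint8)
k,lab,st,ce=cv2.connectedComponentsWithStats(b);print(st[1:][st[1:,4]>100],ce[1:][st[1:,4]>100])
print(wproj(p,box(-.08,.08,-.011,.011,.04,.04)[::2]+[.548,-.307,0],s))
E
```

```text
2.5333 [ 0.5476687  -0.30696556  0.21949926] [ 3.14124321e+00  2.61863171e-03 -8.54824875e-04] [ 0.48613632  0.28117931 -0.07222639]
[[-0.001  0.944  0.33   0.083]
 [ 1.     0.001 -0.001 -0.001]
 [-0.001  0.33  -0.944 -0.144]
 [ 0.     0.     0.     1.   ]] [[371.6   0.  321.2]
 [  0.  371.6 238.6]
 [  0.    0.    1. ]]
[[ 306  120   27  134 1317]
 [ 311  256   23   34  717]] [[318.50873197 155.71905847]
 [321.86052999 272.58856346]]
[[333.20198545 287.16847806]
 [310.5588206  287.17403577]
 [334.94795695 117.11281766]
 [309.20775493 117.08595815]]
```

View pics/w1.png

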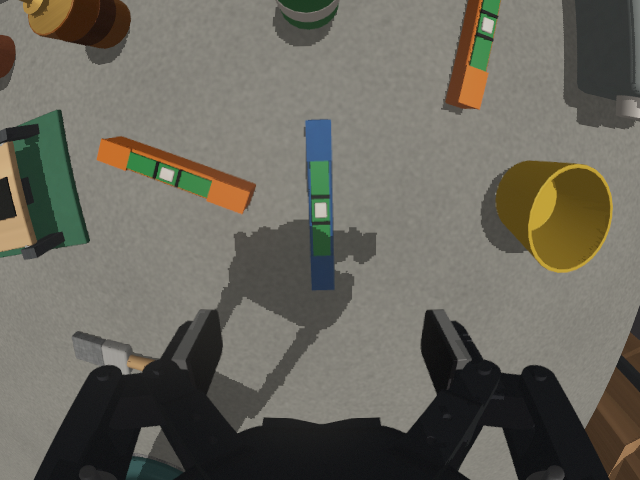

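The wrist picture shows the blue level from (318,120) to (323,290), with its middle at about (320,210). The fingers straddle it nicely.

```bash
python3 - <<'E'
from h import *
s=status.read_state();p=read_camera('wrist')
e=wun(p,[[306,120],[331,120],[312,290],[334.5,290],[320.5,210]],s,.04);print(e.round(4))
f=(e[0]+e[1])/2;n=(e[2]+e[3])/2;print((f+n)/2,np.linalg.norm(f-n),np.arctan2(*(f-n)[[1,0]]))
E
python3 plan.py .546 -.307 .013 0.02 0 1 8
```

```text
[[ 0.6251 -0.2939  0.04  ]
 [ 0.6251 -0.3153  0.04  ]
 [ 0.4645 -0.2979  0.04  ]
 [ 0.4645 -0.3198  0.04  ]
 [ 0.5448 -0.3062  0.04  ]]
[ 0.5447826  -0.30672282  0.04      ] 0.16065955069338045 0.0262011509496685
t 2.6333 pos [ 0.5471 -0.3079  0.2196] F [-0.4  0.7  0.6] w 0.996
[0.0, 0.0, -0.15, -0.0001, -0.0001, 0.0258, 1.0]
[0.0, 0.0, -0.14, -0.0002, -0.0001, 0.0258, 1.0]
[0.01, 0.01, -0.15, -0.0001, -0.0002, 0.0259, 1.0]
[-0.0, -0.0, -0.15, -0.0001, -0.0001, 0.0258, 1.0]
[0.0, 0.0, -0.14, -0.0001, -0.0001, 0.0258, 1.0]
[0.0, 0.0, -0.15, -0.0002, -0.0001, 0.0258, 1.0]
[0.01, 0.01, -0.15, -0.0001, -0.0001, 0.0259, 1.0]
[-0.0, -0.0, -0.14, -0.0001, -0.0001, 0.0258, 1.0]
```

Emit:
drive_tool:
  rows:
    - [0, 0, -0.3, -0.0004, 0, 0.0258, 1]
    - [0, 0, -0.3, -0.0004, 0, 0.0258, 1]
    - [0, 0, -0.3, -0.0004, 0, 0.0258, 1]
    - [0, 0, -0.3, -0.0004, 0, 0.0258, 1]
    - [0, 0, -0.3, -0.0004, 0, 0.0258, 1]
    - [0, 0, 0, -0.0003, 0, 0.0258, 1]
    - [0, 0, 0, 0, 0, 0.0258, 1]
    - [0, 0, 0, 0, 0, 0.025, 1]

```text
time: 3.3
tool_pos: [0.5444, -0.3085, 0.013]
tcp_rot: [3.141, 0.038, 0.0]
wrist_force: [-0.2, -0.8, 0.3]
width: 1.001
grip_force: 0.0
```

Emit:
drive_tool:
  rows:
    - [0, 0, 0, 0, 0, 0, 0.5]
    - [0, 0, 0, 0, 0, 0, 0.1]
    - [0, 0, 0, 0, 0, 0, 0]
    - [0, 0, 0, 0, 0, 0, 0]
    - [0, 0, 0, 0, 0, 0, 0]
    - [0, 0, 0, 0, 0, 0, 0]
    - [0, 0, 0, 0, 0, 0, 0]
    - [0, 0, 0, 0, 0, 0, 0]
  force: 60

```text
time: 3.97
tool_pos: [0.5472, -0.308, 0.0166]
tcp_rot: [3.139, 0.042, 0.006]
wrist_force: [-0.8, -0.1, 6.8]
width: 0.24
grip_force: 60.5
```

Emit:
drive_tool:
  rows:
    - [0, 0, 0, 0, 0, -0.01, 0]
    - [0, 0, 0, 0, 0, -0.03, 0]
    - [0, 0, 0, 0, 0, -0.04, 0]
    - [0, 0, 0, 0, 0, -0.04, 0]
    - [0, 0, 0, 0, 0, -0.035, 0]
    - [0, 0, 0, 0, 0, -0.01, 0]
    - [0, 0, 0, 0, 0, 0, 0]

```text
time: 4.55
tool_pos: [0.548, -0.3084, 0.1844]
tcp_rot: [3.136, 0.042, 0.012]
wrist_force: [0.2, -0.7, -2.7]
width: 0.245
grip_force: 59.5
```

```bash
python3 plan.py .578 -.02 .25 1.717 0 0 14
```

```text
t 4.55 pos [ 0.548  -0.3084  0.1844] F [ 0.2 -0.7 -2.7] w 0.245
[0.04, -0.01, -6.92, 0.0027, -0.0205, -0.0048, 0.0]
[0.04, -0.0, -6.91, 0.0052, -0.02, -0.0047, 0.0]
[0.04, -0.01, -6.92, 0.0076, -0.0193, -0.0048, 0.0]
[0.05, -0.0, -6.92, 0.0098, -0.0183, -0.0047, 0.0]
[0.04, -0.01, -6.91, 0.0119, -0.0169, -0.0047, 0.0]
[0.04, -0.01, -6.92, 0.0139, -0.0153, -0.0047, 0.0]
[0.04, -0.0, -6.92, 0.0157, -0.0136, -0.0047, 0.0]
[0.04, -0.01, -6.92, 0.0171, -0.0116, -0.0047, 0.0]
[0.04, -0.0, -6.91, 0.0185, -0.0094, -0.0047, 0.0]
[0.05, -0.01, -6.92, 0.0194, -0.0072, -0.0047, 0.0]
[0.04, -0.01, -6.92, 0.0202, -0.0048, -0.0047, 0.0]
[0.04, -0.0, -6.91, 0.0206, -0.0023, -0.0046, 0.0]
[0.04, -0.01, -6.92, 0.0207, 0.0002, -0.0047, 0.0]
[0.04, -0.0, -6.92, 0.0205, 0.0026, -0.0047, 0.0]
```

Emit:
drive_tool:
  rows:
    - [0.04, 0, -6.92, 0.0027, -0.0205, -0.0048, 0]
    - [0.04, 0, -6.92, 0.0052, -0.02, -0.0047, 0]
    - [0.04, 0, -6.92, 0.0076, -0.0193, -0.0048, 0]
    - [0.04, 0, -6.92, 0.0098, -0.0183, -0.0047, 0]
    - [0.04, 0, -6.92, 0.0119, -0.0169, -0.0047, 0]
    - [0.04, 0, -6.92, 0.0139, -0.0153, -0.0047, 0]
    - [0.04, 0, -6.92, 0.0157, -0.0136, -0.0047, 0]
    - [0.04, 0, -6.92, 0.0171, -0.0116, -0.0047, 0]

```text
time: 5.22
tool_pos: [0.5608, -0.1407, 0.2137]
tcp_rot: [-2.749, -1.5, 0.007]
wrist_force: [0.6, -0.3, -1.4]
width: 0.245
grip_force: 59.4
```

Emit:
drive_tool:
  rows:
    - [0.04, 0, -6.92, 0.0185, -0.0094, -0.0047, 0]
    - [0.04, 0, -6.92, 0.0194, -0.0072, -0.0047, 0]
    - [0.04, 0, -6.92, 0.0202, -0.0048, -0.0047, 0]
    - [0.04, 0, -6.92, 0.0206, -0.0023, -0.0047, 0]
    - [0.04, 0, -6.92, 0.0207, 0.0002, -0.0047, 0]
    - [0.04, 0, -6.92, 0.0205, 0.0026, -0.0047, 0]
    - [0, 0, 0, 0, 0, 0, 0]
    - [0, 0, 0, 0, 0, 0, 0]

```text
time: 5.88
tool_pos: [0.5745, -0.0179, 0.2432]
tcp_rot: [-2.044, -2.37, 0.005]
wrist_force: [0.8, -0.6, -2.4]
width: 0.244
grip_force: 59.4
```

Run:
```python
from h import *
s=status.read_state();p=read_camera('wrist');save(p,'w2');print(s['time'],s['tool_pos'],s['tcp_rot'],s['wrist_force'],s['q'][5])
np.savez('w2.npz',color=p['color'],pos=s['tool_pos'],rot=s['tcp_rot'])
```

```text
5.8833 [ 0.57448538 -0.01787323  0.24317455] [-2.04364547 -2.3701955   0.00461438] [ 0.77322473 -0.56173948 -2.37633663] -0.2264635221810917
```

View pics/w2.png

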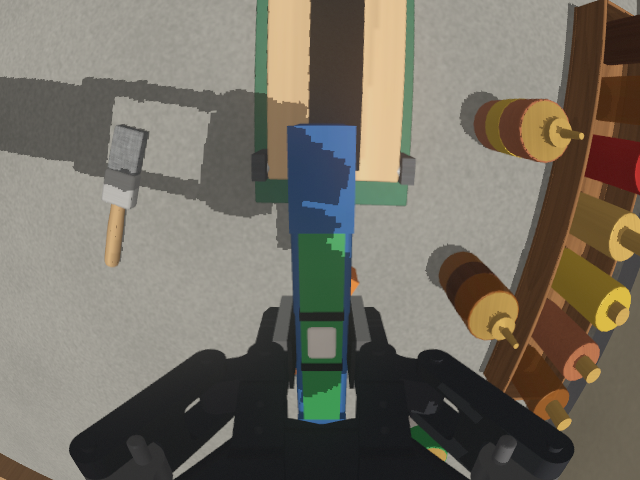

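The level is held centred with its bubble at (321,342). The strip edges run (312,0)-(308,120) and (364,0)-(361,170), and the board's hinge edge runs (267,180)-(400,182).

Run:
```python
from h import *
d=np.load('w2.npz');s=dict(tool_pos=d['pos'],tcp_rot=d['rot']);p=read_camera('wrist')
c=d['color'].astype(int)
for r in (5,40,80,115):
    row=c[r].max(1); print(r,'strip',[ (int(np.flatnonzero(row[290:380]<75).min())+290, int(np.flatnonzero(row[290:380]<75).max())+290)],'wood',[(int(w.min())+240,int(w.max())+240) for w in [np.flatnonzero((c[r,240:430,0]>120)&(c[r,240:430,0]>c[r,240:430,2]+40))]])
    w=np.flatnonzero((row[290:380]<75))+290;z=.069+.06*(.02+(120-r)*.0005)
    e=wun(p,[[w.min()-.5,r],[w.max()+.5,r]],s,z+.002);print(e.round(4),np.linalg.norm(e[0]-e[1]))
print(wun(p,[[267,180],[400,182]],s,.067).round(4))
x,y,a,t=[.5804,.0215,.1464,.06]
M=Rz(a)@R.from_euler('x',t).as_matrix()
q=np.array([[-.022,0,.008],[.022,0,.008],[-.022,.1,.008],[.022,.1,.008],[-.0575,0,.006],[.0575,0,.006]])@M.T+[x,y,.061];print(wproj(p,q,s).round())
```

```text
5 strip [(312, 363)] wood [(268, 405)]
[[0.5364 0.1602 0.0756]
 [0.5787 0.1671 0.0756]] 0.042867074105561176
40 strip [(310, 363)] wood [(268, 405)]
[[0.5393 0.1291 0.0746]
 [0.5832 0.1361 0.0746]] 0.04439977460766137
80 strip [(310, 351)] wood [(267, 404)]
[[0.5443 0.0951 0.0734]
 [0.5786 0.1003 0.0734]] 0.03464679071708816
115 strip [(310, 352)] wood [(268, 402)]
[[0.5485 0.0656 0.0724]
 [0.584  0.0711 0.0724]] 0.03584533817007747
[[0.5192 0.0044 0.067 ]
 [0.6353 0.0204 0.067 ]]
[[313. 172.]
 [364. 172.]
 [313.  55.]
 [367.  56.]
 [273. 171.]
 [404. 172.]]
```

Run:
```python
from h import *
d=np.load('w2.npz');s=dict(tool_pos=d['pos'],tcp_rot=d['rot']);p=read_camera('wrist')
c=d['color'].astype(int)
for rr in (range(2,165,6),):
    E=[[],[]]
    for r in rr:
        w=np.flatnonzero((c[r,240:430,0]>70)&(c[r,240:430,0]>1.3*c[r,240:430,2]))+240
        z=.067+.06*max(0,(172-r)*.00086)
        for k,u in enumerate((w.min()-.5,w.max()+.5)): E[k].append(wun(p,[[u,r]],s,z)[0])
    E=np.array(E)
    for k in 0,1:
        f=np.polyfit(E[k][:,1],E[k][:,0],1);print(-np.arctan(f[0]),np.std(E[k][:,0]-np.polyval(f,E[k][:,1])),[np.polyval(f,y).round(4) for y in(.02,.12)])
```

```text
0.12645658747007266 0.00019346050367434158 [np.float64(0.5174), np.float64(0.5047)]
0.12818485599684704 0.00029808052261928096 [np.float64(0.6337), np.float64(0.6208)]
```

```bash
python3 - <<'E'
from h import *
d=np.load('w2.npz');s=dict(tool_pos=d['pos'],tcp_rot=d['rot']);p=read_camera('wrist')
Rt=R.from_rotvec(s['tcp_rot'])
e=wun(p,[[322,316.5],[322,367],[288,125],[355,125],[291,232],[354,233]],s,s['tool_pos'][2]+.0234)
print(Rt.inv().apply(e-s['tool_pos']).round(4))
e=wun(p,[[288,125],[355,125]],s,s['tool_pos'][2]-.0166)
print(Rt.inv().apply(e-s['tool_pos']).round(4),'tool yaw',np.arctan2(*Rt.apply([1,0,0])[[1,0]]))
E
python3 plan.py .5626 .121 .16 1.698 0 0 5
```

```text
[[ 0.0128 -0.0012 -0.0233]
 [-0.0116 -0.0012 -0.0235]
 [ 0.0823 -0.0121 -0.0227]
 [ 0.0823  0.0094 -0.0229]
 [ 0.0461 -0.0118 -0.023 ]
 [ 0.0458  0.0098 -0.0232]]
[[ 0.0812 -0.0157  0.0173]
 [ 0.0812  0.0129  0.0171]] tool yaw 1.7184575459414482
t 6.0833 pos [ 0.575  -0.0197  0.2444] F [-0.3  0.6 -2. ] w 0.24
[-0.1, -0.08, 0.2, 0.0281, 0.0018, 0.017, 0.0]
[-0.09, -0.07, 0.21, 0.0281, 0.0016, 0.0171, 0.0]
[-0.1, -0.08, 0.2, 0.0281, 0.0015, 0.0169, 0.0]
[-0.09, -0.07, 0.21, 0.0282, 0.0013, 0.017, 0.0]
[-0.1, -0.08, 0.2, 0.0282, 0.0013, 0.0169, 0.0]
```

Emit:
drive_tool:
  rows:
    - [-0.1, -0.08, 0.2, 0.0279, 0.002, 0.017, 0]
    - [-0.1, -0.08, 0.2, 0.0279, 0.002, 0.017, 0]
    - [-0.1, -0.08, 0.2, 0.0279, 0.0018, 0.017, 0]
    - [-0.1, -0.08, 0.2, 0.0279, 0.0017, 0.017, 0]
    - [-0.1, -0.08, 0.2, 0.0279, 0.0015, 0.017, 0]
    - [0, 0, 0, 0, 0, 0, 0]
    - [0, 0, 0, 0, 0, 0, 0]

```text
time: 6.67
tool_pos: [0.5635, 0.1209, 0.1593]
tcp_rot: [2.072, 2.362, -0.002]
wrist_force: [0.8, -1.2, -1.4]
width: 0.242
grip_force: 59.4
```

Run:
```python
from h import *
s=status.read_state();p=read_camera('wrist');save(p,'w3');print(s['time'],s['tool_pos'],s['tcp_rot'],s['wrist_force'],s['q'][5])
np.savez('w3.npz',color=p['color'],pos=s['tool_pos'],rot=s['tcp_rot'])
```

```text
6.6667 [0.56352404 0.12091964 0.15934257] [ 2.07186779  2.36152908 -0.00242093] [ 0.81085134 -1.21172846 -1.40063602] 0.03875418222754273
```

View pics/w3.png

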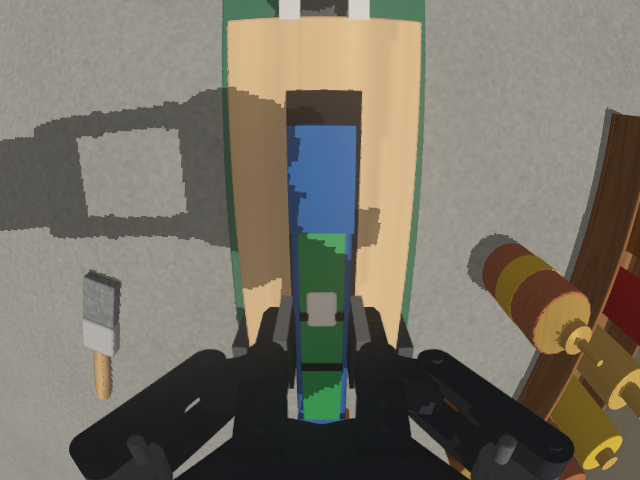

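The strip's far end shows at row 91, columns 286–362. The level's front end is at columns 288–356, so it sits over the middle of the strip.

Run:
```python
from h import *
d=np.load('w3.npz');s=dict(tool_pos=d['pos'],tcp_rot=d['rot']);p=read_camera('wrist')
for z in (.079,.081,.083):
    e=wun(p,[[286,91],[362,91]],s,z);m=e.mean(0);print(z,e.round(4),np.linalg.norm(e[0]-e[1]),'seat',m-.1*np.array([-.127,.992,.06]))
    b=wun(p,[[228,25],[421,25]],s,z+.001);print(np.linalg.norm(b[0]-b[1]),b.mean(0))
```

```text
0.079 [[0.5282 0.2171 0.079 ]
 [0.5726 0.223  0.079 ]] 0.0448537556369445 seat [0.56311516 0.12082111 0.073     ]
0.11528095921389664 [0.54519144 0.26291414 0.08      ]
0.081 [[0.5284 0.217  0.081 ]
 [0.5725 0.2228 0.081 ]] 0.04445335289881579 seat [0.56312389 0.12069445 0.075     ]
0.11424724952426162 [0.54524705 0.26240229 0.082     ]
0.083 [[0.5286 0.2169 0.083 ]
 [0.5723 0.2226 0.083 ]] 0.04405295016068707 seat [0.56313263 0.12056779 0.077     ]
0.11321353983462651 [0.54530267 0.26189044 0.084     ]
```

Emit:
drive_tool:
  rows:
    - [0, 1, 0, -0.0005, 0.0002, 0.015, 0]
    - [0, 1, 0, -0.0005, 0.0002, 0.015, 0]
    - [0, 0.7, 0, -0.0005, 0.0001, 0.015, 0]
    - [0, 0.7, 0, -0.0005, 0, 0.012, 0]
    - [0, 0, 0, 0, 0, 0, 0]
    - [0, 0, 0, 0, 0, 0, 0]

```text
time: 7.27
tool_pos: [0.5658, 0.1189, 0.1042]
tcp_rot: [-2.047, -2.326, -0.062]
wrist_force: [-0.9, -0.0, -2.4]
width: 0.239
grip_force: 59.4
```

Emit:
drive_tool:
  rows:
    - [0, 0, 0, 0, 0, 0.003, 0]
    - [0, 0, 0, 0, 0, 0.003, 0]
    - [0, 0, 0, 0, 0, 0.003, 0]
    - [0, 0, 0, 0, 0, 0, 0]

```text
time: 7.6
tool_pos: [0.5657, 0.1209, 0.0953]
tcp_rot: [-2.045, -2.328, -0.063]
wrist_force: [-0.6, -0.3, -2.4]
width: 0.242
grip_force: 59.4
```

Emit:
drive_tool:
  rows:
    - [0, 0, 0, -0.0015, -0.001, 0.002, 0]
    - [0, 0, 0, 0, 0, 0.002, 0]
    - [0, 0, 0, 0, 0, 0.002, 0]
    - [0, 0, 0, 0, 0, 0, 0]

```text
time: 7.93
tool_pos: [0.5656, 0.1197, 0.0908]
tcp_rot: [-2.046, -2.328, -0.065]
wrist_force: [-2.7, -1.0, 7.3]
width: 0.243
grip_force: 60.8
```

Emit:
drive_tool:
  rows:
    - [0, 0, 0, 0, 0, 0.002, 0]
    - [0, 0, 0, 0, 0, 0, 0]
    - [0, 0, 0, 0, 0, 0, 0]

```text
time: 8.18
tool_pos: [0.5659, 0.1199, 0.0902]
tcp_rot: [-2.046, -2.328, -0.066]
wrist_force: [-6.0, -0.8, 12.7]
width: 0.236
grip_force: 61.5
```

Emit:
drive_tool:
  rows:
    - [0, 0, 0, 0, 0, 0.002, 0]
    - [0, 0, 0, 0, 0, 0.002, 0]
    - [0, 0, 0, 0, 0, 0, 0]
    - [0, 0, 0, 0, 0, 0, 0]

```text
time: 8.52
tool_pos: [0.5666, 0.1207, 0.0884]
tcp_rot: [-2.046, -2.328, -0.068]
wrist_force: [-8.3, -0.4, 23.3]
width: 0.242
grip_force: 63.4
```

Emit:
drive_tool:
  rows:
    - [0, 0, 0, 0, 0, 0.002, 0]
    - [0, 0, 0, 0, 0, 0, 0]
    - [0, 0, 0, 0, 0, 0, 0]
    - [0, 0, 0, 0, 0, 0, 0]
    - [0, 0, 0, 0, 0, 0, 0]

```text
time: 8.93
tool_pos: [0.5669, 0.1212, 0.0873]
tcp_rot: [-2.047, -2.328, -0.07]
wrist_force: [-9.2, 1.5, 27.1]
width: 0.243
grip_force: 64.0
```

Emit:
drive_tool:
  rows:
    - [0, 0, 0, 0, 0, 0, 0.4]
    - [0, 0, 0, 0, 0, 0, 0.5]
    - [0, 0, 0, 0, 0, 0, 0.6]
    - [0, 0, 0, 0, 0, 0, 0.7]
    - [0, 0, 0, 0, 0, 0, 0.7]

```text
time: 9.35
tool_pos: [0.5646, 0.1198, 0.0807]
tcp_rot: [-2.045, -2.328, -0.062]
wrist_force: [0.5, -0.0, 0.5]
width: 0.703
grip_force: 0.0
```

Emit:
drive_tool:
  rows:
    - [0, 0, 0, 0, 0, -0.02, 0.7]
    - [0, 0, 0, 0, 0, -0.03, 0.7]
    - [0, 0, 0, 0, 0, -0.03, 0.9]
    - [0, -1.2, 0, 0.006, 0, -0.035, 1]
    - [0, -1.2, 0, 0.035, 0, -0.02, 1]
    - [0, -1.2, 0, 0.04, 0, -0.01, 1]
    - [0, 0, 0, 0.037, 0, -0.01, 1]
    - [0, 0, 0, 0, 0, 0, 1]

```text
time: 10.02
tool_pos: [0.5506, 0.2357, 0.2412]
tcp_rot: [2.065, 2.362, 0.009]
wrist_force: [1.3, -0.6, 0.2]
width: 1.002
grip_force: 0.0
```

Run:
```python
from h import *
s=status.read_state();p=read_camera('wrist');save(p,'w4');print(s['time'],s['tool_pos'],s['tcp_rot'],s['wrist_force'],s['q'])
c=p['color'].astype(int);r=((c[...,0]>90)&(c[...,1]<.35*c[...,0])&(c[...,2]<.4*c[...,0])).astype(np.uint8)
k,lab,st,ce=cv2.connectedComponentsWithStats(r)
for i in range(1,k):
    if st[i,4]>60:
        b=cv2.boxPoints(cv2.minAreaRect(np.argwhere(lab==i)[:,::-1].astype(np.float32)));print(st[i],ce[i],b.round().tolist())
        print(wun(p,[ce[i],*b],s,.141).round(4).tolist())
```

```text
10.0167 [0.55055254 0.23573352 0.24116697] [2.06501172 2.36163086 0.00938672] [ 1.32404569 -0.55832486  0.20258864] [ 3.63620318e-01  1.10252247e-01  1.76642004e+00 -1.17732507e-03
  1.25754749e+00  2.30163621e-01]
[281 125  77  26 496] [308.36693548 138.21774194] [[280.0, 130.0], [356.0, 123.0], [358.0, 144.0], [282.0, 151.0]]
[[0.532, 0.3039, 0.141], [0.5132, 0.3074, 0.141], [0.5615, 0.318, 0.141], [0.5647, 0.3044, 0.141], [0.516, 0.2937, 0.141]]
[565 362  34  34 531] [580.56497175 377.2165725 ] [[558.0, 387.0], [589.0, 356.0], [604.0, 371.0], [573.0, 401.0]]
[[0.8454, 0.1172, 0.141], [0.8179, 0.1063, 0.141], [0.8412, 0.1453, 0.141], [0.8801, 0.1241, 0.141], [0.8555, 0.0821, 0.141]]
```

View pics/w4.png

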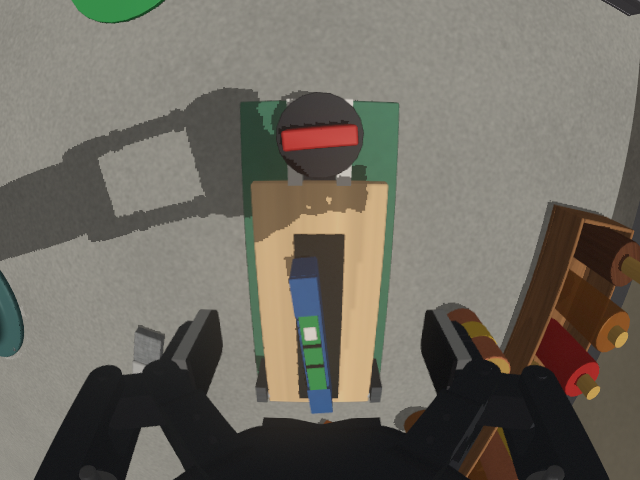

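The level has been dragged: it lies about 8° skewed, with ends at (303,262) and (320,411), while the strip spans rows 235–398. The stored push dragged it when the fingers opened. I'll regrasp and mend it. The knob bar centre is at (318,137).

Run:
```python
from h import *
s=status.read_state();p=read_camera('wrist')
for r in masks_of(p,'level'): print(r['score'],r['bbox'])
c=p['color'].astype(int)
b=(((c[...,2]>1.5*c[...,0])&(c[...,2]>1.2*c[...,1])&(c[...,2]>40))|((c[...,1]>1.6*c[...,0])&(c[...,1]>1.4*c[...,2])&(c[...,1]>70)))
b[:250]=0;b[425:]=0;b[:,:280]=0;b[:,345:]=0
b=cv2.morphologyEx(b.astype(np.uint8),cv2.MORPH_CLOSE,np.ones((9,9)))
k,lab,st,ce=cv2.connectedComponentsWithStats(b);i=1+np.argmax(st[1:,4]);print(st[i]);m=lab==i
cv2.imwrite('pics/mask.png',m*255)
import h
h.proj=lambda p,X:wproj(p,X,s)
def f(v): # x,y centre of underside, yaw of +x axis
    q=box(-.08,.08,-.011,.011,0,.04)@R.from_euler('y',-.062).as_matrix().T@Rz(v[2]).T
    t=np.array([-.127,.992]);z=.0695+.062*((np.array(v[:2])-[.5765,.0215])@t);return q+[v[0],v[1],z]
v,sc=fit(f,[(p,m*1.)],[.556,.112,1.8],[.01,.01,.1]);print('level',v,sc)
A=np.array([.5764,.0215]);t=np.array([-np.sin(.1273),np.cos(.1273)]);n=np.array([np.cos(.1273),np.sin(.1273)])
dd=v[:2]-[.5631,.1205];print('along',dd@t,'across',dd@n,'dyaw deg',np.degrees(v[2]-1.698))
# bubble
g=c[300:400,300:335];w=(g.min(2)>170);print('bubble px',np.argwhere(w).mean(0)+[300,300],w.sum())
```

```text
0.61 [293.2, 255.5, 337.2, 412.7]
[ 290  272   44  140 3242]
level [0.56093511 0.10089318 1.80011832] -0.7959760739532354
along -0.01917331636378475 across -0.0046365880371221 dyaw deg 5.850949026255509
bubble px [330.73188406 310.98550725] 138[ WARN:0@1.497] global loadsave.cpp:1063 imwrite_ Unsupported depth image for selected encoder is fallbacked to CV_8U.
```

Run:
```python
from h import *
import h
s=status.read_state();p=read_camera('wrist')
r=masks_of(p,'level')[0];m=r['mask'];print(r['score'],r['bbox'])
im=p['color'][240:425,270:360].copy();o=m[240:425,270:360]
e=cv2.morphologyEx(o.astype(np.uint8),cv2.MORPH_GRADIENT,np.ones((3,3)))
h.proj=lambda p,X:wproj(p,X,s)
def f(v):
    q=box(-.08,.08,-.011,.011,0,.04)@R.from_euler('y',-.062).as_matrix().T@Rz(v[2]).T
    t=np.array([-.127,.992]);z=.0695+.062*((np.array(v[:2])-[.5765,.0215])@t);return q+[v[0],v[1],z]
v,sc=fit(f,[(p,m*1.)],[.556,.112,1.8],[.01,.01,.1]);print('level',v,sc)
t=np.array([-np.sin(.1273),np.cos(.1273)]);n=np.array([np.cos(.1273),np.sin(.1273)])
dd=v[:2]-[.5631,.1205];print('along',dd@t,'across',dd@n,'dyaw deg',np.degrees(v[2]-1.698))
uv=wproj(p,f(v),s)-[270,240]
big=cv2.resize(im,None,fx=3.2,fy=3.2,interpolation=cv2.INTER_CUBIC);b2=big.copy()
for a in uv: cv2.circle(b2,tuple(int(x) for x in a*3.2+1.6),3,(255,0,0),-1)
cv2.imwrite('pics/w4c.png',np.hstack([big,b2])[:,:,::-1])
```

```text
0.61 [293.3, 251.9, 338.9, 408.8]
level [0.55730764 0.11920039 1.79564348] -0.9550838463171302
along -0.0005537117948943791 across -0.0059104833921060345 dyaw deg 5.594559061833565
```

View pics/w4c.png

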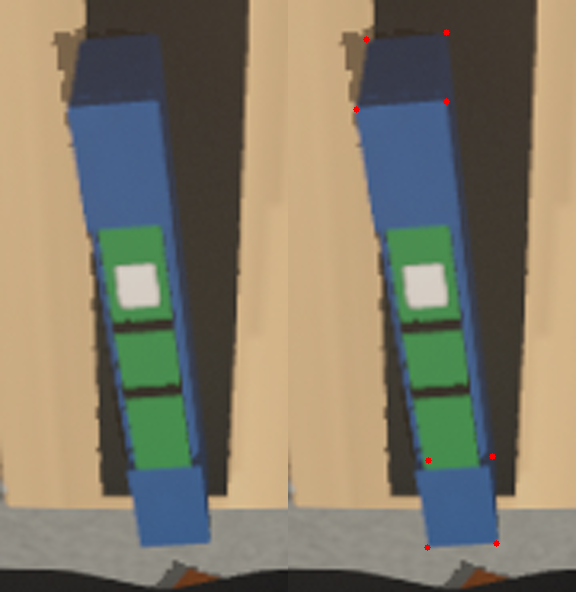

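The red fit points match the level. It is on centre lengthwise, but 6 mm off across and 5.6° skewed. The bubble is at the foot end, so the tilt is at least 0.065.

```bash
python3 plan.py .5585 .1193 .16 1.796 0.063 1 5
python3 - <<'E'
from plan import *
P=pose(1.796,.063); print(P.inv().apply([0,0,-.023]))
# after grasp: lift and move
Q=pose(1.698,.063)
print('lift dz in tool',P.inv().apply([0,0,.012]),'shift',P.inv().apply([.0058,.0013,0]))
E
```

```text
t 10.2667 pos [0.5498 0.228  0.237 ] F [ 1.  -0.2  0.8] w 0.997
[0.04, 0.78, -1.11, -0.0217, -0.0011, 0.0155, 1.0]
[0.04, 0.78, -1.11, -0.0219, -0.0015, 0.0152, 1.0]
[0.04, 0.78, -1.11, -0.0221, -0.0019, 0.0149, 1.0]
[0.04, 0.78, -1.1, -0.0222, -0.0023, 0.0147, 1.0]
[0.04, 0.78, -1.11, -0.0223, -0.0027, 0.0143, 1.0]
[-1.44804168e-03 -2.95249936e-18  2.29543716e-02]
lift dz in tool [ 7.55500005e-04  1.54043445e-18 -1.19761939e-02] shift [-2.79396244e-05  5.94383851e-03 -1.76252878e-06]
```

Emit:
drive_tool:
  rows:
    - [0.04, 0.78, -1.11, -0.0217, -0.0011, 0.0155, 1]
    - [0.04, 0.78, -1.11, -0.0219, -0.0015, 0.0152, 1]
    - [0.04, 0.78, -1.11, -0.0221, -0.0019, 0.0149, 1]
    - [0.04, 0.78, -1.11, -0.0222, -0.0023, 0.0147, 1]
    - [0.04, 0.78, -1.11, -0.0223, -0.0027, 0.0143, 1]
    - [0, 0, 0, 0, 0, 0, 1]
    - [0, 0, 0, 0, 0, 0, 1]

```text
time: 10.85
tool_pos: [0.5579, 0.1179, 0.159]
tcp_rot: [-1.93, -2.412, -0.06]
wrist_force: [-0.6, 1.2, 0.6]
width: 1.0
grip_force: 0.0
```

Emit:
drive_tool:
  rows:
    - [0, 0, 0, -0.0015, 0, 0.023, 1]
    - [0, 0, 0, -0.0015, 0, 0.023, 1]
    - [0, 0, 0, -0.0015, 0, 0.023, 1]
    - [0, 0, 0, 0, 0, 0, 1]
    - [0, 0, 0, 0, 0, 0, 1]

```text
time: 11.27
tool_pos: [0.5583, 0.1208, 0.0913]
tcp_rot: [-1.925, -2.418, -0.061]
wrist_force: [-1.0, 0.1, 0.8]
width: 1.001
grip_force: 0.0
```

Emit:
drive_tool:
  rows:
    - [0, 0, 0, 0, 0, 0, 0.6]
    - [0, 0, 0, 0, 0, 0, 0.3]
    - [0, 0, 0, 0, 0, 0, 0]
    - [0, 0, 0, 0, 0, 0, 0]
    - [0, 0, 0, 0, 0, 0, 0]
    - [0, 0, 0, 0, 0, 0, 0]
    - [0, 0, 0, 0, 0, 0, 0]
    - [0, 0, 0, 0, 0, 0, 0]
  force: 60

```text
time: 11.93
tool_pos: [0.5599, 0.1209, 0.0929]
tcp_rot: [-1.926, -2.42, -0.066]
wrist_force: [0.1, 0.6, 4.1]
width: 0.245
grip_force: 62.9
```

Emit:
drive_tool:
  rows:
    - [0, 0, 0, 0.0003, 0, -0.006, 0]
    - [0, 0, 0, 0.0004, 0, -0.007, 0]
    - [0, 0, 1.9, 0, 0.002, 0, 0]
    - [0, 0, 1.9, 0, 0.002, 0, 0]
    - [0, 0, 1.8, 0, 0.002, 0, 0]
    - [0, 0, 0, 0, 0, 0, 0]
    - [0, 0, 0, 0, 0, 0, 0]
    - [0, 0, 0, 0, 0, 0, 0]

```text
time: 12.6
tool_pos: [0.5649, 0.1216, 0.1049]
tcp_rot: [-2.039, -2.322, -0.06]
wrist_force: [0.9, -0.5, -2.0]
width: 0.241
grip_force: 62.1
```

Run:
```python
from h import *
s=status.read_state();p=read_camera('wrist');save(p,'w5');print(s['time'],s['tool_pos'],s['tcp_rot'],s['wrist_force'])
Rt=R.from_rotvec(s['tcp_rot']);x=Rt.apply([1,0,0]);print('yaw',np.arctan2(x[1],x[0]),'tilt',x[2],'roll',Rt.apply([0,1,0])[2])
```

```text
12.6 [0.56494876 0.12159398 0.10489613] [-2.03943026 -2.32161646 -0.05982481] [ 0.92063951 -0.545557   -2.00793831]
yaw 1.699885447324868 tilt 0.06369890238558545 roll -0.004471863398465555
```

View pics/w5.png

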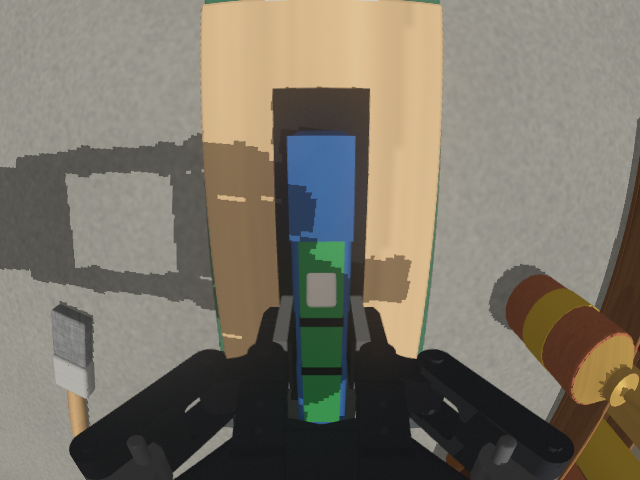

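The level (columns 288–356) is centred on the strip (columns 273–370) and aligned with it. Now I lower and push, and I'll unload before opening this time.

Emit:
drive_tool:
  rows:
    - [0, 0, 0, -0.0002, 0, 0.005, 0]
    - [0, 0, 0, -0.0002, 0, 0.005, 0]
    - [0, 0, 0, -0.0002, 0, 0.004, 0]
    - [0, 0, 0, 0, 0, 0.003, 0]
    - [0, 0, 0, 0, 0, 0.002, 0]
    - [0, 0, 0, 0, 0, 0, 0]
    - [0, 0, 0, 0, 0, 0, 0]

```text
time: 13.23
tool_pos: [0.5666, 0.1233, 0.0903]
tcp_rot: [-2.041, -2.321, -0.065]
wrist_force: [-8.0, 0.6, 21.5]
width: 0.24
grip_force: 65.5
```

Emit:
drive_tool:
  rows:
    - [0, 0, 0, 0, 0, 0.002, 0]
    - [0, 0, 0, 0, 0, 0.002, 0]
    - [0, 0, 0, 0, 0, 0, 0]
    - [0, 0, 0, 0, 0, 0, 0]

```text
time: 13.57
tool_pos: [0.567, 0.1243, 0.0879]
tcp_rot: [-2.042, -2.321, -0.068]
wrist_force: [-9.2, 2.3, 28.1]
width: 0.239
grip_force: 66.9
```

Emit:
drive_tool:
  rows:
    - [0, 0, 0, 0, 0, 0, 0]
    - [0, 0, 0, 0, 0, 0, 0]
    - [0, 0, 0, 0, 0, -0.003, 0]
    - [0, 0, 0, 0, 0, -0.003, 0]
    - [0, 0, 0, 0, 0, 0, 0]
    - [0, 0, 0, 0, 0, 0, 0]

```text
time: 14.07
tool_pos: [0.5668, 0.1232, 0.0907]
tcp_rot: [-2.041, -2.322, -0.067]
wrist_force: [-3.0, 0.5, 10.8]
width: 0.244
grip_force: 64.4
```

Emit:
drive_tool:
  rows:
    - [0, 0, 0, 0, 0, -0.002, 0]
    - [0, 0, 0, 0, 0, -0.0015, 0]
    - [0, 0, 0, 0, 0, 0, 0]
    - [0, 0, 0, 0, 0, 0, 0]

```text
time: 14.4
tool_pos: [0.5656, 0.1227, 0.0921]
tcp_rot: [-2.041, -2.321, -0.063]
wrist_force: [-0.9, 2.6, 4.8]
width: 0.242
grip_force: 63.4
```

Emit:
drive_tool:
  rows:
    - [0, 0, 0, 0, 0, -0.001, 0]
    - [0, 0, 0, 0, 0, 0, 0]
    - [0, 0, 0, 0, 0, 0, 0.35]
    - [0, 0, 0, 0, 0, 0, 0.45]
    - [0, 0, 0, 0, 0, 0, 0.55]
    - [0, 0, 0, 0, 0, 0, 0.7]
    - [0, 0, 0, 0, 0, 0, 0.7]
  force: 20

```text
time: 14.98
tool_pos: [0.5649, 0.1215, 0.092]
tcp_rot: [-2.04, -2.321, -0.059]
wrist_force: [0.4, -0.2, -0.2]
width: 0.702
grip_force: 0.0
```

Emit:
drive_tool:
  rows:
    - [0, 0, 0, 0, 0, -0.015, 0.7]
    - [0, 0, 0, 0, 0, -0.03, 0.7]
    - [0, 0, 0, 0, 0, -0.03, 0.9]
    - [0, -1.2, 0, 0.006, 0, -0.035, 1]
    - [0, -1.2, 0, 0.035, 0, -0.02, 1]
    - [0, -1.2, 0, 0.04, 0, -0.01, 1]
    - [0, 0, 0, 0.027, 0, -0.01, 1]
    - [0, 0, 0, 0, 0, 0, 1]

```text
time: 15.65
tool_pos: [0.5536, 0.2261, 0.2484]
tcp_rot: [-2.068, -2.362, -0.006]
wrist_force: [1.0, -0.1, -0.4]
width: 1.004
grip_force: 0.0
```

```bash
cat > lv.py <<'E'
from h import *
import h,sys
s=status.read_state();p=read_camera('wrist');save(p,sys.argv[1]);T=float(sys.argv[2])
print(s['time'],np.round(s['tool_pos'],4),'q6',round(float(s['q'][5]),3))
h.proj=lambda p,X:wproj(p,X,s)
def f(v):
    q=box(-.08,.08,-.011,.011,0,.04)@R.from_euler('y',-T).as_matrix().T@Rz(v[2]).T
    t=np.array([-.127,.992]);z=.0695+T*((np.array(v[:2])-[.5765,.0215])@t);return q+[v[0],v[1],z]
for r in masks_of(p,'level')[:2]:
    m=r['mask'];v,sc=fit(f,[(p,m*1.)],[.561,.118,1.72],[.01,.01,.1])
    t=np.array([-np.sin(.1273),np.cos(.1273)]);n=np.array([np.cos(.1273),np.sin(.1273)])
    dd=v[:2]-[.5631,.1205];print('level',r['score'],v,sc,'along',dd@t,'across',dd@n,'dyaw',np.degrees(v[2]-1.698))
    # bubble and vial in level coordinates, on plane z=.04
    c=p['color'].astype(int);w=m&(c.min(2)>110)
    if w.any():
        k,lab,st,ce=cv2.connectedComponentsWithStats(w.astype(np.uint8));i=1+np.argmax(st[1:,4])
        Rl=Rz(v[2])@R.from_euler('y',-T).as_matrix();o0=f(v).mean(0)-Rl@[0,0,.02]
        o,d=wray(p,[ce[i]],s);oo=Rl.T@(o-o0);d=Rl.T@d[0];X=oo+d*(.04-oo[2])/d[2];print('bubble px',ce[i],st[i],'lvl',X.round(4),'rad',X[0]/.4)
c=p['color'].astype(int);r=((c[...,0]>90)&(c[...,1]<.35*c[...,0])&(c[...,2]<.4*c[...,0])).astype(np.uint8)
k,lab,st,ce=cv2.connectedComponentsWithStats(r)
for i in range(1,k):
    if st[i,4]>60:
        b=wun(p,np.argwhere(lab==i)[:,::-1],s,.141)[:,:2];
        if np.hypot(*(b.mean(0)-[.54,.304]))<.06:
            c0,sz,a=cv2.minAreaRect((b*1000).astype(np.float32));print('bar',c0,sz,a)
E
python3 lv.py w6 .065
```

```text
15.65 [0.5536 0.2261 0.2484] q6 0.21
level 0.8 [0.56364731 0.11945272 1.70009569] -0.9622626852686201 along -0.0011082857816844228 across 0.00040991844115908393 dyaw 0.12007405055106707
bubble px [318.5 319.5] [313 313  12  14 168] lvl [0.0271 0.     0.04  ] rad 0.06764718999392447
level 0.64 [0.561 0.118 1.72 ] -0.0 along -0.002213162169973256 across -0.0024003985521990384 dyaw 1.2605071492878122
bar (538.6246337890625, 305.3055725097656) (48.9484977722168, 13.519278526306152) 12.30278205871582
```

View pics/w6.png

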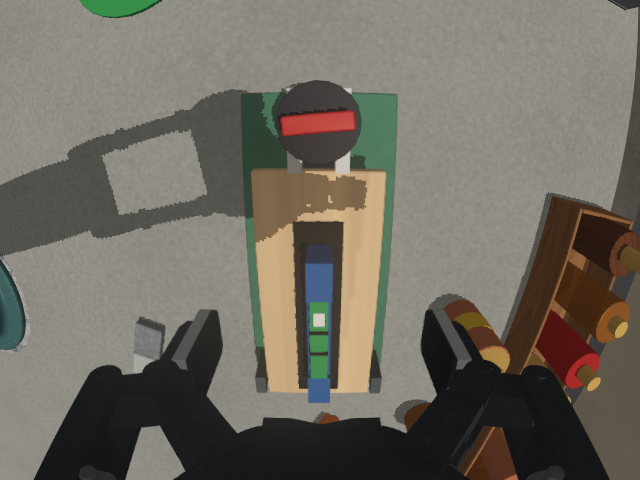

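The level now sits straight and centred on the strip: about 1 mm off along, 0.1° skew. The bubble is still at the foot end. The knob bar is at (318,123) in the picture, with its yaw at 12.3°.

Run:
```python
from plan import *
s=status.read_state();p0=np.array(s['tool_pos']);R0=R.from_rotvec(s['tcp_rot']);print(p0)
# turn via negative tool z (yaw increases)
for x in rows(np.array([.540,.305,.19]),pose(3.356),1,14): print(x)
```

```text
[0.55296314 0.22187478 0.24551563]
[-0.01, -0.01, -6.77, 0.006, -0.0001, 0.004, 1]
[-0.0, -0.01, -6.77, 0.006, 0.0005, 0.0039, 1]
[-0.01, -0.01, -6.77, 0.0059, 0.0013, 0.004, 1]
[-0.01, -0.02, -6.77, 0.0056, 0.002, 0.004, 1]
[-0.01, -0.01, -6.77, 0.0054, 0.0026, 0.0039, 1]
[-0.0, -0.01, -6.77, 0.0051, 0.0032, 0.004, 1]
[-0.01, -0.01, -6.76, 0.0046, 0.0039, 0.004, 1]
[-0.01, -0.01, -6.77, 0.0042, 0.0043, 0.0039, 1]
[-0.01, -0.01, -6.77, 0.0037, 0.0048, 0.004, 1]
[-0.0, -0.01, -6.77, 0.003, 0.0052, 0.0039, 1]
[-0.01, -0.02, -6.77, 0.0024, 0.0055, 0.004, 1]
[-0.01, -0.01, -6.77, 0.0018, 0.0057, 0.004, 1]
[-0.01, -0.01, -6.77, 0.001, 0.0059, 0.0039, 1]
[-0.0, -0.01, -6.77, 0.0004, 0.006, 0.004, 1]
```

Emit:
drive_tool:
  rows:
    - [0, 0, -6.78, 0.006, 0, 0.004, 1]
    - [0, 0, -6.78, 0.006, 0.0005, 0.004, 1]
    - [0, 0, -6.78, 0.0059, 0.0013, 0.004, 1]
    - [0, 0, -6.78, 0.0056, 0.002, 0.004, 1]
    - [0, 0, -6.78, 0.0054, 0.0026, 0.004, 1]
    - [0, 0, -6.78, 0.0051, 0.0032, 0.004, 1]
    - [0, 0, -6.78, 0.0046, 0.0039, 0.004, 1]
    - [0, 0, -6.78, 0.0042, 0.0043, 0.004, 1]

```text
time: 16.42
tool_pos: [0.5455, 0.2666, 0.2115]
tcp_rot: [-0.763, -3.042, 0.004]
wrist_force: [-0.0, -0.7, -1.0]
width: 0.999
grip_force: 0.0
```

Emit:
drive_tool:
  rows:
    - [0, 0, -6.78, 0.0037, 0.0048, 0.004, 1]
    - [0, 0, -6.78, 0.003, 0.0052, 0.004, 1]
    - [0, 0, -6.78, 0.0024, 0.0055, 0.004, 1]
    - [0, 0, -6.78, 0.0018, 0.0057, 0.004, 1]
    - [0, 0, -6.78, 0.001, 0.0059, 0.004, 1]
    - [0, 0, -6.78, 0.0004, 0.006, 0.004, 1]
    - [0, 0, 0, 0, 0, 0, 1]
    - [0, 0, 0, 0, 0, 0, 1]

```text
time: 17.08
tool_pos: [0.5397, 0.3026, 0.1878]
tcp_rot: [0.329, -3.118, 0.001]
wrist_force: [-0.2, 0.6, -0.4]
width: 0.999
grip_force: 0.0
```

```bash
python3 lv.py w7 .065; python3 plan.py .540 .305 .118 3.356 0 1 3
python3 - <<'E'
from h import *
s=status.read_state();x=R.from_rotvec(s['tcp_rot']).as_matrix();print('yaw',np.arctan2(x[1,0],x[0,0])%6.2832)
E
```

```text
17.0833 [0.5397 0.3026 0.1878] q6 -1.312
level 0.98 [0.56416675 0.11958639 1.69936464] -0.9495268918151049 along -0.00104165096604861 across 0.0009421271597706276 dyaw 0.07818804338452723
bubble px [ 91.53913043 238.75217391] [ 84 231  17  16 230] lvl [0.0268 0.0002 0.04  ] rad 0.06695384225625912
bar (523.46240234375, 301.94744873046875) (28.51184844970703, 12.619803428649902) 12.749324798583984
bar (553.9105224609375, 309.23370361328125) (17.908483505249023, 11.925551414489746) 8.753281593322754
t 17.1833 pos [0.5402 0.303  0.1888] F [ 1.1 -0.4 -0.2] w 1.004
[0.01, -0.09, -0.07, -0.0002, 0.0007, 0.0236, 1.0]
[0.01, -0.09, -0.07, -0.0002, 0.0006, 0.0236, 1.0]
[0.02, -0.08, -0.06, -0.0001, 0.0007, 0.0236, 1.0]
yaw 3.3524626582501007
```

Emit:
drive_tool:
  rows:
    - [0, 0, 0, 0.0004, 0.0006, 0.0236, 1]
    - [0, 0, 0, 0.0003, 0.0005, 0.0236, 1]
    - [0, 0, 0, 0.0003, 0.0005, 0.0226, 1]
    - [0, 0, 0, 0, 0, 0, 1]
    - [0, 0, 0, 0, 0, 0, 1]

```text
time: 17.6
tool_pos: [0.5374, 0.3044, 0.1181]
tcp_rot: [0.333, -3.117, 0.001]
wrist_force: [0.6, 0.7, 0.2]
width: 1.005
grip_force: 0.0
```

Emit:
drive_tool:
  rows:
    - [0, 0, 0, 0, 0, 0, 0.6]
    - [0, 0, 0, 0, 0, 0, 0.3]
    - [0, 0, 0, 0, 0, 0, 0]
    - [0, 0, 0, 0, 0, 0, 0]
    - [0, 0, 0, 0, 0, 0, 0]
    - [0, 0, 0, 0, 0, 0, 0]
    - [0, 0, 0, 0, 0, 0, 0]
    - [0, 0, 0, 0, 0, 0, 0]
  force: 60

```text
time: 18.27
tool_pos: [0.5391, 0.3047, 0.1202]
tcp_rot: [0.337, -3.121, 0.001]
wrist_force: [0.9, -6.2, 3.5]
width: 0.148
grip_force: 60.7
```

Emit:
drive_tool:
  rows:
    - [0, 0, 0, 0, 0, 0.004, 0]
    - [0, 0, 0, 0, 0, 0.004, 0]
    - [0, 0, 0, 0, 0, 0.004, 0]
    - [0, 0, 0, 0, 0, 0, 0]
    - [0, 0, 0, 0, 0, 0, 0]

```text
time: 18.68
tool_pos: [0.5391, 0.3062, 0.1114]
tcp_rot: [0.337, -3.121, -0.003]
wrist_force: [-6.0, -2.7, 17.8]
width: 0.144
grip_force: 63.4
```

Emit:
drive_tool:
  rows:
    - [0, 0, 5, 0, 0, 0.001, 0]
    - [0, 0, 5, 0, 0, 0.001, 0]
    - [0, 0, 5, 0, 0, 0, 0]
    - [0, 0, 5, 0, 0, 0, 0]
    - [0, 0, 5, 0, 0, 0, 0]
    - [0, 0, 5, 0, 0, 0, 0]
    - [0, 0, 0, 0, 0, 0, 0]
    - [0, 0, 0, 0, 0, 0, 0]

```text
time: 19.35
tool_pos: [0.5392, 0.3072, 0.1111]
tcp_rot: [-0.484, -3.102, -0.005]
wrist_force: [-9.6, -2.8, 24.9]
width: 0.148
grip_force: 64.4
```

```bash
python3 lv.py w8 .03
```

```text
19.35 [0.5392 0.3072 0.1111] q6 -0.788
level 0.76 [0.56348624 0.12142846 1.7060763 ] -0.9315505872196008 along 0.0008719146707141139 across 0.0005009907259398405 dyaw 0.46273817174980914
bubble px [ 73.07537688 403.74874372] [ 63 396  21  16 199] lvl [ 0.0109 -0.0003  0.04  ] rad 0.027372365104329777
level 0.74 [ 0.55956478 -0.06601916  1.5331813 ] -0.8741212472086676 along -0.1845610859556081 across -0.0271864257448182 dyaw -9.443415666425455
bubble px [  0. 406.] [  0 406   1   1   1] lvl [0.093  0.0009 0.04  ] rad 0.2324011611140278
bar (528.5802001953125, 311.0693664550781) (12.607574462890625, 55.03828811645508) 72.38602447509766
```

Emit:
drive_tool:
  rows:
    - [0, 0, 5, 0, 0, 0, 0]
    - [0, 0, 5, 0, 0, 0, 0]
    - [0, 0, 5, 0, 0, 0, 0]
    - [0, 0, 5, 0, 0, 0, 0]
    - [0, 0, 5, 0, 0, 0, 0]
    - [0, 0, 5, 0, 0, 0, 0]
    - [0, 0, 5, 0, 0, 0, 0]
    - [0, 0, 5, 0, 0, 0, 0]

```text
time: 20.12
tool_pos: [0.54, 0.3081, 0.1112]
tcp_rot: [-1.52, -2.747, -0.007]
wrist_force: [-6.8, 0.9, 23.5]
width: 0.152
grip_force: 63.6
```

Emit:
drive_tool:
  rows:
    - [0, 0, 0, 0, 0, 0, 0]
    - [0, 0, 0, 0, 0, 0, 0]
    - [0, 0, 0, 0, 0, 0, 0]
    - [0, 0, 0, 0, 0, 0, 0]
    - [0, 0, 0, 0, 0, 0, 0]
    - [0, 0, 0, 0, 0, 0, 0]
    - [0, 0, 0, 0, 0, 0, 0]
    - [0, 0, 0, 0, 0, 0, 0]

```text
time: 20.78
tool_pos: [0.54, 0.3081, 0.1112]
tcp_rot: [-1.515, -2.75, -0.007]
wrist_force: [-7.2, 1.2, 22.2]
width: 0.148
grip_force: 63.6
```

```bash
cat > sc.py <<'E'
from h import *
import sys
T=float(sys.argv[1]);out=[]
for n in ('scene','side','wrist'):
    s=status.read_state();p=read_camera(n)
    M=Rz(1.6998)@R.from_euler('y',-T).as_matrix();o=np.array([.5645,.1195,.0695+T*.1])
    P=(lambda X:proj(p,X)) if n!='wrist' else (lambda X:wproj(p,X,s))
    # unwrapped top face: x -50..50 mm, y -9..9 mm, 4 px per mm
    g=np.float32(P(np.array([[x/1000,y/1000,.04] for y in np.arange(-13,13.1,.25) for x in np.arange(-85,85.1,.25)])@M.T+o)).reshape(105,681,2)
    a=cv2.remap(p['color'],g[...,0],g[...,1],cv2.INTER_LINEAR);out.append(a);out.append(np.zeros((20,681,3),np.uint8))
cv2.imwrite(f'pics/{sys.argv[2]}.png',np.vstack(out)[:,:,::-1]);print(s['time'],s['wrist_force'],s['q'][5])
E
python3 sc.py .005 r1
```

```text
20.8833 [-7.13416843  0.95517531 23.77677294] -0.08982213635712441
```

View pics/r1.png

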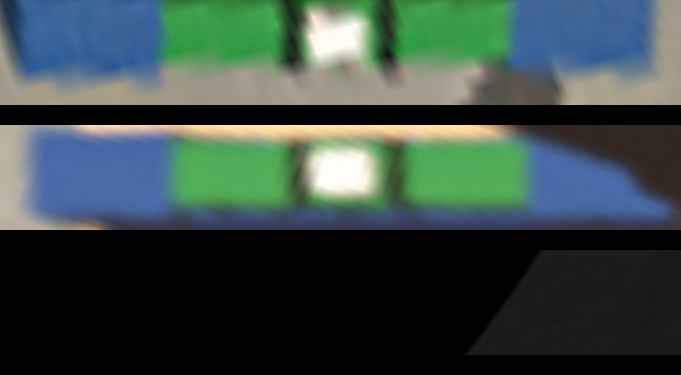

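Both unwrapped views show the bubble between the lines: scene lines at 290 and 387 with the bubble at 336, side lines at 299 and 397 with the bubble at 342. I'll wait and then measure numerically.

Emit:
drive_tool:
  rows:
    - [0, 0, 0, 0, 0, 0, 0]
    - [0, 0, 0, 0, 0, 0, 0]
    - [0, 0, 0, 0, 0, 0, 0]
    - [0, 0, 0, 0, 0, 0, 0]
    - [0, 0, 0, 0, 0, 0, 0]
    - [0, 0, 0, 0, 0, 0, 0]
    - [0, 0, 0, 0, 0, 0, 0]
    - [0, 0, 0, 0, 0, 0, 0]

```text
time: 21.6
tool_pos: [0.54, 0.3081, 0.1112]
tcp_rot: [-1.515, -2.749, -0.007]
wrist_force: [-6.9, 0.7, 22.3]
width: 0.147
grip_force: 63.6
```

```bash
cat > num.py <<'E'
import cv2,numpy as np,sys
a=cv2.imread(f'pics/{sys.argv[1]}.png')[:,:,::-1].astype(float)
for n,(r0,r1) in dict(scene=(22,55),side=(150,195)).items():
    g=a[r0:r1]; red=g[...,0].mean(0);mx=g[...,1].mean(0);x=np.arange(681)
    w=np.clip(red-110,0,None)*((x>180)&(x<500));b=(w*x).sum()/w.sum()
    L=[]
    for lo,hi in((260,312),(368,420)):
        k=np.clip(115-mx,0,None)*((x>lo)&(x<hi));L.append((k*x).sum()/k.sum())
    s=(L[1]-L[0])/24;print(n,'lines',np.round(L,1),'bubble',b.round(1),'mm',((b-np.mean(L))/s).round(2),'rad',((b-np.mean(L))/s/400).round(4))
E
python3 num.py r1; python3 sc.py .0 r2; python3 num.py r2
```

```text
scene lines [291.8 386.5] bubble 335.9 mm -0.82 rad -0.0021
side lines [296.7 395.2] bubble 341.8 mm -1.0 rad -0.0025
21.7 [-7.2077409   0.94565308 23.15416242] -0.08985761154698302
scene lines [292.4 387.5] bubble 336.4 mm -0.9 rad -0.0022
side lines [294.2 392.5] bubble 339.3 mm -0.97 rad -0.0024
```

Emit:
drive_tool:
  rows:
    - [0, 0, -2, 0, 0, 0, 0]
    - [0, 0, -2, 0, 0, 0, 0]
    - [0, 0, 0, 0, 0, 0, 0]
    - [0, 0, 0, 0, 0, 0, 0]
    - [0, 0, 0, 0, 0, 0, 0]
    - [0, 0, 0, 0, 0, 0, 0]
    - [0, 0, 0, 0, 0, 0, 0]
    - [0, 0, 0, 0, 0, 0, 0]

```text
time: 22.42
tool_pos: [0.5399, 0.3081, 0.1112]
tcp_rot: [-1.418, -2.801, -0.007]
wrist_force: [-8.3, 0.0, 23.0]
width: 0.148
grip_force: 63.7
```

Emit:
drive_tool:
  rows:
    - [0, 0, 0, 0, 0, 0, 0]
    - [0, 0, 0, 0, 0, 0, 0]
    - [0, 0, 0, 0, 0, 0, 0]
    - [0, 0, 0, 0, 0, 0, 0]
    - [0, 0, 0, 0, 0, 0, 0]
    - [0, 0, 0, 0, 0, 0, 0]
    - [0, 0, 0, 0, 0, 0, 0]
    - [0, 0, 0, 0, 0, 0, 0]

```text
time: 23.08
tool_pos: [0.5399, 0.3081, 0.1112]
tcp_rot: [-1.418, -2.801, -0.007]
wrist_force: [-8.0, 0.5, 23.7]
width: 0.149
grip_force: 63.7
```

```bash
python3 sc.py .0 r3; python3 num.py r3
python3 - <<'E'
from h import *
s=status.read_state();print(s['grip_force'],np.abs(s['joint_vel']).max())
for n in('scene','side'):
    p=read_camera(n)
    for b in masks_of(p,'bottle_a'):
        q=b['bbox'];print(n,round(b['score'],2),unproj(p,[[(q[0]+q[2])/2,(q[1]+q[3])/2]],.075).round(3)[0])
E
```

```text
23.1833 [-7.7212511   1.18301839 22.94966624] -0.16012257689688633
scene lines [293.  387.6] bubble 339.4 mm -0.23 rad -0.0006
side lines [294.5 391.2] bubble 341.6 mm -0.32 rad -0.0008
63.6888062953949 0.0016207815042932519
scene 0.8 [ 0.754 -0.295  0.075]
scene 0.7 [0.753 0.094 0.075]
scene 0.61 [ 0.753 -0.086  0.075]
side 0.97 [0.737 0.108 0.075]
side 0.63 [ 0.74  -0.297  0.075]
```

```bash
python3 -c "
from workcell import workorder;print(workorder.finish_job())"
```

```text
the job is handed in; nothing more can be done
None
```

The job is handed in at about 23 s: the level sits centred on the strip after a second placing (the first slipped when I let go), the knob is held fully down with about 23 N, the bubble rests within about 0.3 mm of centre, and no bottle was seen to move.

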